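# Find and mark the balance point of a pan handle

## Robot

A 6-joint arm with a two-finger parallel gripper is mounted at the origin on the work surface. World frame = base frame: x ahead of the robot, y to its left, z up, the work surface at z = 0. Lengths are in mm, angles in rad, forces in N, time in s.
With the tool pointing down it reaches from about 325 to 875 mm from the base axis. Payload 4.4 kg.
Tool frame: the origin (TCP) lies on the centre line of the jaws, within the pads' length; the fingertips stand ahead of it and the grasp point (between the pads) lies 6 mm ahead of it (ctrl.tcp_to_tips is the z of the fingertips in the tool frame, in mm); z points along the fingers, y is the line along which they close (so a half turn about z gives the same grasp; the last joint's range is limited). The gripper opens to 85 mm and grips with 20 to 120 N. Pads are 22 mm wide; open, the fingers measure 114 mm over their backs; the gripper's body (76 mm by 85 mm) begins 54 mm behind the grasp point. The pads swing forward as they close: fully open they stand 13 mm farther back than shut.
Start: joints at [-1.377, 0.207, 1.542, -0, 1.393, -0.15], TCP at [194.343, -541.164, 227.582] pointing down, gripper open.
Joint ranges: [-2.73, 2.73], [-0.86, 2.22], [0.23, 2.46], [-1.11, 4.25], [0.08, 2.63], [-2.82, 2.82]. Speed limits (rad/s): [2.79, 2.79, 3.14, 3.14, 3.14, 3.14].

## Interface

Orientations are given as a 3x3 rotation matrix whose columns are the frame's x, y, z axes.
In Python, from plant import ctrl, sensors, optics gives the robot as it stands. Calls block until the motion is done:
- ctrl.move_ptp(position, orientation): joint-space move of the TCP to a pose.
- ctrl.move_l(position, rot=None, vel=150, threshold=None): straight line of the TCP; rot=None keeps the orientation; vel is the mean speed in mm/s. With threshold (N) it stops when the force on the tool has changed by that much, and returns True; else False.
- ctrl.set_joints(angles): joint-space move.
- ctrl.gripper_to(opening, force=None): finger opening in mm; force is the grip in N (None keeps the last); returns when the fingers have stopped.
- ctrl.hold(seconds).
- ctrl.solve_ik(position, orientation): joint angles nearest the present ones, or None.
- sensors.read_state(): the state.
- optics.grab_frame(name): name is "scene" or "top" or "wrist"; returns (picture, depth): 400x640x3 uint8, red, green, blue; 400x640 float32, mm along the optical axis (not along the pixel's ray), 0 where there is no reading.
- optics.camera_params(name): a dict with "mtx" (3x3 intrinsics, pixels), "R" (3x3) and "t" (3): a world point X has camera coordinates R X + t; the wrist camera has in their place "T_tool_cam" (4x4, takes a point from camera to tool coordinates, whose origin is the TCP and whose axes are the flange's). Camera axes: x right, y down, z forward; pixel columns grow to the right and rows downward; lengths in mm; the calibration is good to about 2 mm. A picture is of the moment at which its call begins: read the wrist's pose just before it. camera_params takes no time and is no camera call.
A pose or a line that the arm cannot do raises ctrl.MotionError and nothing moves.
- ctrl.finish_job(): hands the job in; it is judged then, once.
The state is a dict: "t": time; "q": joint angles; "qvel": joint speeds; "tau": joint torques, N m; "eef_pos": TCP position; "eef_rot": TCP orientation; "force": force on the tool from outside, world axes, zero at the start; "wrist_torque": the same for the moment, N m; "grip_width": finger opening in mm; "grasp_force": force on a finger pad.
Only numpy, scipy, OpenCV 4.12 (cv2) and the standard library are available. Lean on these libraries where they do the work, as an engineer would, in place of code of your own. Each camera call takes 0.05 s, during which the arm holds its last target. There are 200 camera calls.

## Task

Find the balance point of the detachable pan handle lying on the balance stand: slide it gently along on the brass knife edge, without lifting it off or pressing it down hard, until, let go, it stays level on the edge by itself. Then mark that point: set the red clip astride the handle right above the knife edge and let go, leaving handle and clip balanced level. Leave the yellow clip and everything else on the bench alone.

Things in the scene. Friction and masses are not known exactly. Their poses are not given: they have to be found in the camera images.
- stand: Balance stand, fixed to the bench: blue base plate 240 x 70 x 12 mm, its long way along its own x axis; origin at the centre of its underside. In its middle stands the brass knife edge, 95 mm to either side of it a black forked catch.
- edge (a point): The middle of the top of the brass knife edge, 62 mm above the bench: a blade 34 mm wide across the stand, its blunt top 12 mm long (corners rounded) along the stand's x. The stand may press on the handle with at most 20 N (the handle weighs 2 to 4 N).
- catch_a (a point): Top of the black forked catch on the stand's +x side (under the handle's head side), 7 mm lower than the knife edge; about 10 mm along x. It stops the handle when it tips. Two ears beside it, 24 mm apart inside and up to 72 mm above the bench, keep the handle from sliding off sideways.
- catch_b (a point): The same catch on the stand's -x side (under the handle's tail).
- handle: Loose detachable pan handle, 340 mm long, lying along the stand across the knife edge. Its x axis runs along it towards the black clamp head, the same way as the stand's x. Origin at mid-length on its flat underside. Grey bar 14 mm wide, 12 mm high from x = -170 to +120 mm, then the head. At the start it is tipped, head down (0.077 rad). It may not be raised more than 20 mm.
- handle_mid (a point): Top of the handle at mid-length, 12 mm above its origin. The balance point lies 18 to 73 mm from here towards the head, unknown as the head's weight varies. Let go, the handle stays level only with its balance point within 3.5 to 4 mm of the middle of the knife edge; otherwise it tips onto the catch on the heavier side.
- head_top (a point): Top of the handle's black clamp head (50 mm long, 16 mm wide, 28 mm high, at x = +120 to +170 mm of the handle, its underside flush with the bar's).
- clip: Red saddle clip, 25 g, standing on its two legs on the bench: 20 mm long (its x), 28 mm wide (its y), 36 mm high. Origin under its centre. The legs are 10 mm long and 4 mm thick with a 20 mm gap along y between them, to straddle the 14 mm wide handle with the clip's x along the handle (either way round); above the legs it is a solid block, gripped across its y sides.
- clip_seat (a point): The middle of the underside of the red clip's block, between the legs, 10 mm above the clip's origin: it rests on the top of the handle when the clip is on. The mark counts when it is within 7 mm of the knife edge's middle.
- spare: Yellow saddle clip, same shape as the red one; to be left alone. Origin at the centre of its underside.
- carton_green: Green food carton 70 x 130 x 90 mm, beyond the stand; to be left alone. Origin on its underside.
- carton_orange: Orange food carton 70 x 100 x 110 mm, beyond the stand; to be left alone. Origin on its underside.
- logger: Blue data logger 110 x 170 x 30 mm, beyond the stand; to be left alone. Origin on its underside.
- salt_jar: Jar 56 mm wide, 90 mm high, to the left; to be left alone. Origin on its underside.
- steel_bowl: Steel bowl 140 mm wide, 60 mm high, to the left; to be left alone. Origin on its underside.
- turner: Spatula lying to the right; to be left alone. Origin on its underside.
- mug: White mug 80 mm wide, 90 mm high, to the right; to be left alone. Origin on its underside.
Not all that is in view belongs to the job. Of the things that look like the clip, the smaller one is meant. Leave any purple look-alike of the stand alone.

How it is judged (in metres and radians):
On the way, in this order (a step that is already met when the one before it is completed fails the run):
1. the handle, let go, stays level on the knife edge by itself (angle between handle's own z axis and vertical below 0.03 rad and height (world z) of handle above 0.056 m and contact force between handle and stand above 0.5 N and contact force between the fingers and handle below 0.05 N and angular speed of handle below 0.1 rad/s and linear speed of handle below 0.02 m/s and not (x of clip_seat in the frame of stand between -0.007 and 0.007 m and z of clip_seat in the frame of handle between 0.009 and 0.0145 m and y of clip_seat in the frame of handle between -0.006 and 0.006 m and angle between the x axis of clip and the x axis of handle, either way round below 0.35 rad and contact force between the fingers and clip below 0.05 N and linear speed of clip below 0.02 m/s)), for 0.4 s.
2. the red clip sits astride the handle right above the knife edge (x of clip_seat in the frame of stand between -0.007 and 0.007 m and z of clip_seat in the frame of handle between 0.009 and 0.0145 m and y of clip_seat in the frame of handle between -0.006 and 0.006 m and angle between the x axis of clip and the x axis of handle, either way round below 0.35 rad and contact force between the fingers and clip below 0.05 N and linear speed of clip below 0.02 m/s), for 0.2 s.
At the end, for the whole second after the job is handed in: The handle rests level (within 0.03 rad) and still on the knife edge, touched by no finger, and the red clip sits fully down astride it, let go, its middle within 7 mm of the middle of the knife edge along the handle (all of step 2 and angle between handle's own z axis and vertical below 0.03 rad and height (world z) of handle above 0.056 m and contact force between handle and stand above 0.5 N and contact force between the fingers and handle below 0.05 N and angular speed of handle below 0.1 rad/s and linear speed of handle below 0.02 m/s).
It fails at once if the handle is pressed on the stand with more than 20 N (contact force between handle and stand above 20 N).
It fails at once if the handle is lifted off the knife edge (raised more than 20 mm) (height (world z) of handle above 0.082 m).
It fails at once if the yellow clip is disturbed (moved more than 15 mm) (distance of spare from where it was at the start of the episode above 0.015 m).
It fails at once if another thing on the bench is disturbed (moved more than 30 mm) (distance of any of carton_green, carton_orange, logger, salt_jar, steel_bowl, turner, mug from where it was at the start of the episode above 0.03 m).
It also fails if it takes over 67 s, if anything falls off the work surface, if the arm or the gripper's body presses on something with over 40 N, if the wrist force passes 120 N, or if a joint passes its speed limit or range.

## Working session

There is one attempt and no reset: what is moved stays moved. The work goes in short steps, each a Python script; the robot and the scene stay as the last script left them, time stands still between calls to the robot, and variables do not carry over. Pictures are saved under pics/ and viewed, at most 13 in all, crops included, and the job is handed in when it is done.

```bash
mkdir -p pics; ls
python3 - <<'E'
from plant import ctrl,sensors,optics
import cv2,numpy as np
for n in("scene","top"):
    p,d=optics.grab_frame(n); cv2.imwrite(f"pics/{n}0.png",p[:,:,::-1]); np.savez(f"pics/{n}0.npz",p=p,d=d)
    c=optics.camera_params(n); print(n,c)
print(ctrl.tcp_to_tips, optics.camera_params("wrist"))
E
```

```text
pics
scene {'mtx': array([[383.61167773,   0.        , 317.79669692],
       [  0.        , 383.61167773, 198.18141084],
       [  0.        ,   0.        ,   1.        ]]), 'R': array([[-0.0635775 ,  0.99776276,  0.02067287],
       [ 0.6117045 ,  0.0553284 , -0.78914914],
       [-0.78852743, -0.03752644, -0.61385362]]), 't': array([  20.92323934, -251.19597463, 1535.94646069])}
top {'mtx': array([[368.27580657,   0.        , 315.17155737],
       [  0.        , 368.27580657, 198.57791555],
       [  0.        ,   0.        ,   1.        ]]), 'R': array([[-0.00198334, -0.99999738,  0.00114711],
       [-0.99605381,  0.00187373, -0.08873163],
       [ 0.08872925, -0.00131857, -0.99605491]]), 't': array([ -12.20812902,  532.26915534, 1234.24574817])}
25.0 {'mtx': array([[284.12554976,   0.        , 321.42245334],
       [  0.        , 284.12554976, 199.55853524],
       [  0.        ,   0.        ,   1.        ]]), 'T_tool_cam': array([[ 6.17610010e-04, -9.55372851e-01, -2.95401988e-01,
         7.57852480e+01],
       [ 9.99999809e-01,  5.86933214e-04,  1.92516762e-04,
         8.97718288e-01],
       [-1.05440491e-05, -2.95402050e-01,  9.55373031e-01,
        -1.46760516e+02],
       [ 0.00000000e+00,  0.00000000e+00,  0.00000000e+00,
         1.00000000e+00]])}
```

View pics/top0.png

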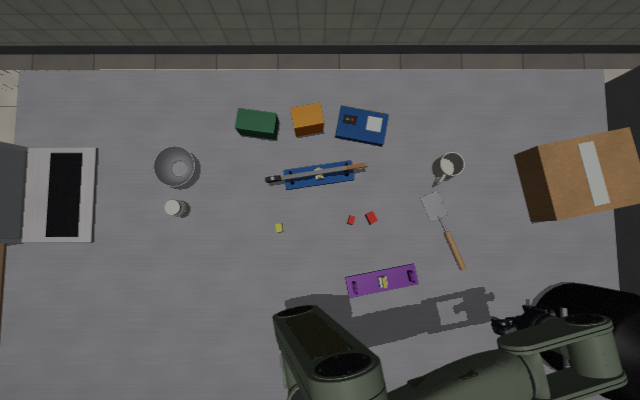

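View pics/scene0.png

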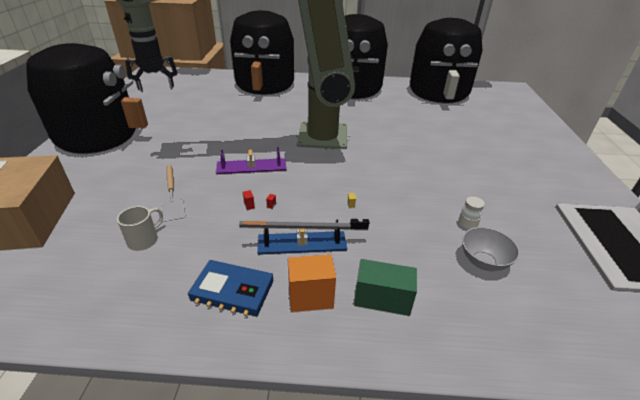

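Top view: the stand is at about (319,175), with the handle's head to the left (+y) at (272,180) and its tail at (367,166). The small red clip is at (351,220), the larger look-alike at (371,217), and the yellow clip at (279,228).

```bash
cat > h.py <<'E'
from plant import ctrl,sensors,optics
import numpy as np,cv2
def ray(n,u,v,st=None):
    c=optics.camera_params(n); d=np.linalg.inv(c["mtx"])@[u,v,1.]
    if n=="wrist":
        T=c["T_tool_cam"]; R=st["eef_rot"];R=np.array(R)
        return R@T[:3,3]+np.array(st["eef_pos"]), R@T[:3,:3]@d
    return -c["R"].T@c["t"], c["R"].T@d
def at_z(n,u,v,z,st=None):
    o,d=ray(n,u,v,st); return o+d*(z-o[2])/d[2]
def down(a):  # tool z down, tool y (closing) along angle a in xy
    y=np.array([np.cos(a),np.sin(a),0]);z=np.array([0,0,-1.]);return np.column_stack([np.cross(y,z),y,z])
E
python3 - <<'E'
from h import *
f=np.load("pics/top0.npz");p=f["p"].astype(int)
st=sensors.read_state();print(st["eef_pos"],np.round(st["eef_rot"],3).tolist())
for nm,u,v,z in[("stand",319,175,12),("edge",319.5,173,62),("head",272,180,70),("tail",367,166,75),("clip",351,220,36),("big",371,217,36),("yel",279,228,36)]:
    print(nm,at_z("top",u,v,z).round(0))
# aim: view pose, wrist cam over scene
P=np.array([470.,-40,260])
for a in (np.pi/2,-np.pi/2):
    q=ctrl.solve_ik(P,down(a));print(a,None if q is None else np.round(q,2))
    if q is None: continue
    T=optics.camera_params("wrist")["T_tool_cam"];R=down(a);print("cam at",R@T[:3,3]+P,"look",R@T[:3,2])
E
```

```text
[ 194.21654182 -540.47299962  226.52316443] [[0.941, 0.338, -0.0], [0.338, -0.941, 0.002], [0.0, -0.002, -1.0]]
stand [615. -27.  12.]
edge [614. -28.  62.]
head [590. 129.  70.]
tail [ 635. -185.   75.]
clip [ 459. -134.   36.]
big [ 469. -201.   36.]
yel [432. 108.  36.]
1.5707963267948966 [-0.27 -0.04  1.74 -0.    1.44 -1.84]
cam at [394.21475196 -39.10228171 406.76051594] look [ 2.95401988e-01  1.92516762e-04 -9.55373031e-01]
-1.5707963267948966 [-0.27 -0.04  1.74 -0.    1.44  1.3 ]
cam at [545.78524804 -40.89771829 406.76051594] look [-2.95401988e-01 -1.92516762e-04 -9.55373031e-01]
```

Run:
```python
from h import *
import pickle
ctrl.move_ptp([500,-100,200],down(np.pi/2));ctrl.hold(.2)
st=sensors.read_state();p,d=optics.grab_frame("wrist")
pickle.dump((st,p,d),open("pics/w1.pkl","wb"))
print(st["t"],st["eef_pos"])
b=p[:,:,::-1]
cv2.imwrite("pics/w1a.png",cv2.resize(b[40:170,200:600],(800,260),interpolation=cv2.INTER_CUBIC))
cv2.imwrite("pics/w1.png",b)
```

```text
2.2417 [ 499.9739545  -100.70321187  200.03528421]
```

View pics/w1.png

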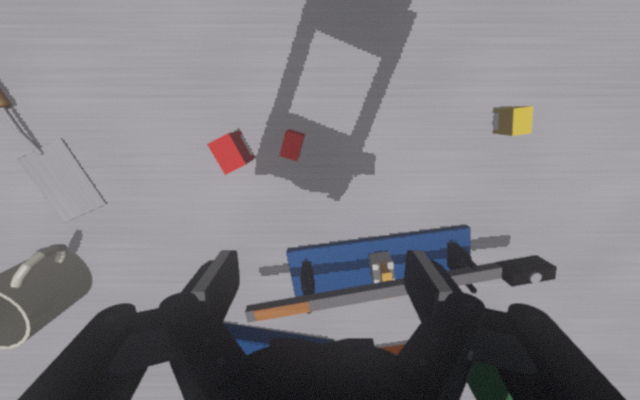

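The small red clip's top is at (292,145), the big one at (228,152) and the yellow one at (515,120). The fingers cover part of the stand, which is at about (380,260), so I'll take a second view from farther forward.

Run:
```python
from h import *
import pickle
st,p,d=pickle.load(open("pics/w1.pkl","rb"))
c1=cv2.resize(p[120:180,250:350,::-1],(500,300),interpolation=cv2.INTER_CUBIC)
ctrl.move_ptp([690,-30,200],down(np.pi/2));ctrl.hold(.2)
st=sensors.read_state();p,d=optics.grab_frame("wrist")
pickle.dump((st,p,d),open("pics/w2.pkl","wb"))
print(st["t"],st["eef_pos"])
cv2.imwrite("pics/w2.png",np.vstack([cv2.resize(p[80:230,120:520,::-1],(800,300),interpolation=cv2.INTER_CUBIC),cv2.copyMakeBorder(c1,0,0,0,300,0)]))
```

```text
3.3167 [689.17705385 -31.0067028  200.70334267]
```

View pics/w2.png

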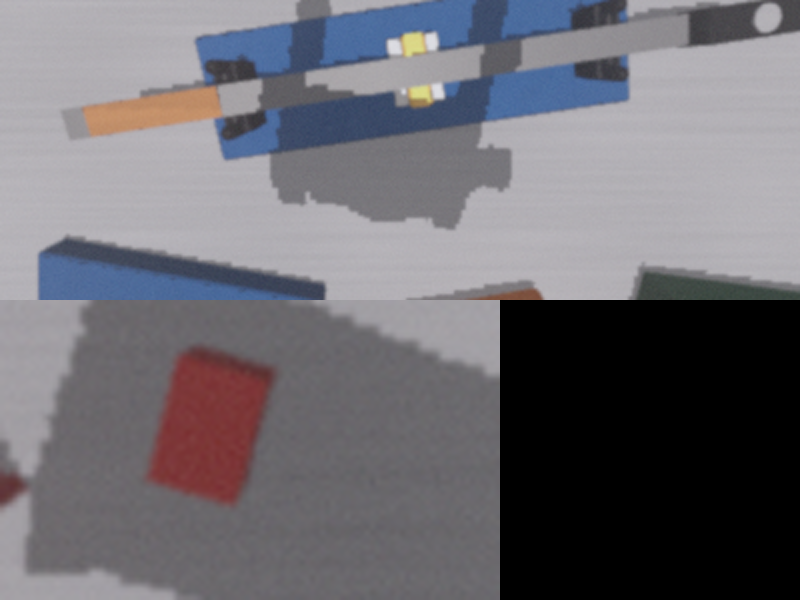

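Crop: the blade's visible ends span crop (414,33) to (420,104), so its middle is at about (417,68). The handle's tail end is at (66,125) and the plate's lower edge runs from (226,158) to (629,100). In the lower inset, the clip's top-face corners are (181,353), (268,378), (237,506) and (147,481).

Run:
```python
from h import *
import pickle
s1=pickle.load(open("pics/w1.pkl","rb"))[0];s2,p,d=pickle.load(open("pics/w2.pkl","rb"))
W=lambda x,y,z:at_z("wrist",120+x/2,80+y/2,z,s2)
C=[at_z("wrist",250+x/5,120+(y-300)/5,36,s1) for x,y in[(181,353),(268,378),(237,506),(147,481)]]
C=np.array(C);print("clip",C.mean(0),"sides",[np.linalg.norm(C[i]-C[i-1]).round(1) for i in range(4)],
 np.degrees([np.arctan2(*(v)[1::-1]) for v in (C[2]-C[1],C[3]-C[0])]))
u,v=(W(414,33,62)),(W(420,104,62));print("edge ends",u,v,(u+v)/2)
for n,a,b,z in[("plate bottom",(226,158),(629,100),12),("plate left",(226,158),(196,38),12)]:
    A,B=W(*a,z),W(*b,z);print(n,A,B,np.linalg.norm(B-A),np.degrees(np.arctan2(*(B-A)[1::-1])))
# handle mid line: tail centre(z~84) , bar/head junction
A=W(66,125,87);B=W(688,28,65);print("tail",A,"junction top",B,"L",np.linalg.norm(B-A),np.degrees(np.arctan2(*(B-A)[1::-1])))
# depth refinement on handle
for x,y in[(75,123),(240,97),(350,78),(500,57),(650,35),(730,20)]:
    z=d[int(80+y/2),int(120+x/2)];o,r=ray("wrist",120+x/2,80+y/2,s2);print(x,(o+r*z).round(1))
```

```text
clip [ 460.79633014 -133.59629005   36.        ] sides [np.float64(28.5), np.float64(19.2), np.float64(28.5), np.float64(20.3)] [-14.94145802 -17.24360571]
edge ends [600.75704044 -26.37465226  62.        ] [633.48788637 -23.27039302  62.        ] [617.12246341 -24.82252264  62.        ]
plate bottom [ 667.98775106 -136.38207033   12.        ] [634.76019019  98.23926293  12.        ] 236.96253041224946 98.06074169946085
plate left [ 667.98775106 -136.38207033   12.        ] [ 600.96821404 -146.8397193    12.        ] 67.83052974329016 -171.1311530097823
tail [ 640.90486543 -183.85492871   87.        ] junction top [598.80056154 101.40434279  65.        ] L 289.18787039719604 98.39624147267976
75 [ 640.1 -180.3   85.9]
240 [ 629.  -105.6   81.9]
350 [620.8 -55.9  76.6]
500 [611.7  13.5  70.2]
650 [601.9  83.5  66.5]
730 [596.3 112.7  79.4]
```

```bash
cat >> h.py <<'E'
E0=np.array([617.,-24.5,62.]); A=np.radians(98.3)
U=np.array([np.cos(A),np.sin(A),0]);N=np.array([np.sin(A),-np.cos(A),0]);Z=np.array([0,0,1.])
def pose(s,th,dz=0):   # TCP pose gripping the handle at stand coordinate s, handle pitched th (head down +)
    u=U*np.cos(th)-Z*np.sin(th); z=Z*np.cos(th)+U*np.sin(th); k=5*np.sign(th)
    return E0+k*U+(s-k)*u+(12+dz)*z, np.column_stack([u,N,-z])
def tilt(): # handle pitch from wrist depth
    st=sensors.read_state();p,d=optics.grab_frame("wrist")
    c=optics.camera_params("wrist");v,w=np.mgrid[:400,:640]
    ok=d>0; X=np.linalg.inv(c["mtx"])@np.stack([w[ok]*d[ok],v[ok]*d[ok],d[ok]])
    T=c["T_tool_cam"];R=np.array(st["eef_rot"]);P=(R@(T[:3,:3]@X+T[:3,3:])).T+st["eef_pos"]-E0
    s,n,z=P@U,P@N,P[:,2]
    m=(abs(n)<5)&(z>-8)&(z<32)&(s<110)
    s,n,z=s[m],n[m],z[m]
    f=np.polyfit(s,z,1)
    for _ in range(3):
        k=abs(z-np.polyval(f,s))<3; f=np.polyfit(s[k],z[k],1)
    print("t",round(st["t"],2),"tilt",-f[0].round(4),"top at edge",f[1].round(1),"s",s[k].min().round(1),s[k].max().round(1),k.sum(),"F",np.round(st["force"],1))
    return p,-f[0]
E
python3 - <<'E'
from h import *
ctrl.gripper_to(45)
P,R=pose(-135,.077,60);ctrl.move_ptp(P,R)
tilt()
P,R=pose(-135,.077);ctrl.move_l(P,R,vel=80);ctrl.hold(.1)
p,_=tilt();cv2.imwrite("pics/g1.png",p[:,:,::-1])
E
```

```text
t 5.02 tilt 0.0805 top at edge 12.6 s -162.6 7.9 3502 F [0.1 0.2 0.2]
t 6.07 tilt 0.082 top at edge 12.5 s -161.9 -11.8 5645 F [-0.6  0.6 -0.1]
```

View pics/g1.png

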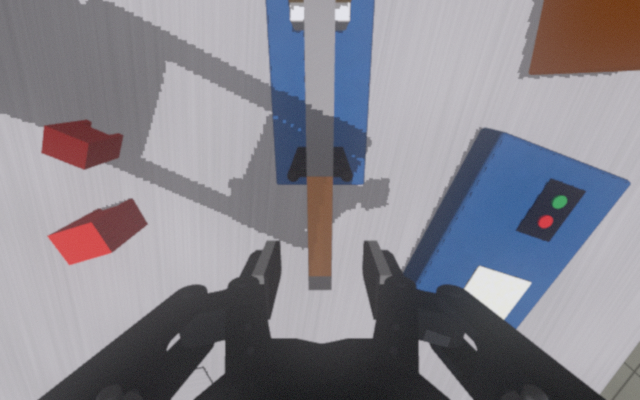

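The fingers straddle the tail, centred (handle at column 320, tail end at row 283). Next I grip, level, slide to mid-range and release.

```bash
cat >> h.py <<'E'
def F(): return np.round(sensors.read_state()["force"],1)
def slide(s,th,ds):
    """grip at s with pitch th, level, slide by ds, let go, return the tilt"""
    ctrl.gripper_to(8,force=20); f0=F()
    if abs(th)>.02:
        for k in (.66,.33,0):
            P,R=pose(s,th*k);ctrl.move_l(P,R,vel=25)
    f1=F();P,R=pose(s+ds,0);ctrl.move_l(P,R,vel=50);ctrl.hold(.15);f2=F()
    ctrl.gripper_to(40);ctrl.hold(.7);print(f0,f1,f2)
    return tilt()
E
python3 - <<'E'
from h import *
p,t=slide(-135,.08,-53)
cv2.imwrite("pics/g2.png",p[:,:,::-1])
E
```

```text
[ 0.2 -0.1  0.1] [ 0.1 -0.   1.5] [-0.1 -0.1  0.6]
t 9.91 tilt 0.0824 top at edge 12.5 s -162.2 -67.3 4628 F [0.2 0.4 0.2]
```

Run:
```python
from h import *
P,R=pose(-188,.08,40);ctrl.move_l(P,R)
P,R=pose(-140,.08,40);ctrl.move_l(P,R)
P,R=pose(-140,.08);ctrl.move_l(P,R,vel=80)
tilt()
ctrl.gripper_to(8,force=25);s=sensors.read_state();print(s["t"],s["grip_width"],s["grasp_force"],s["eef_pos"],P)
p,t=tilt()
cv2.imwrite("pics/g3.png",p[200:400,160:480,::-1])
```

```text
t 11.59 tilt 0.0823 top at edge 12.5 s -162.8 -16.9 5605 F [ 0.1 -0.4 -0.1]
12.05 7.805785755206185 0.0 [ 637.18189344 -161.62459926   85.90592416] [ 637.0044884  -161.62578352   85.5492511 ]
t 12.05 tilt 0.0822 top at edge 12.5 s -162.7 -16.5 5427 F [-0.   0.3 -0.3]
```

View pics/g3.png

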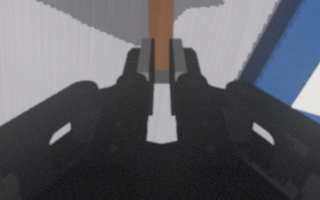

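Run:
```python
from h import *
st=sensors.read_state();p,d=optics.grab_frame("wrist")
def W(u,v):
    o,r=ray("wrist",u,v,st);q=o+r*d[v,u]-E0;return np.round([q@U,q@N,q[2]+62],1)
for v in(241,246,252,260,268,275,282,290,300):
    print(v,[W(u,v).tolist() for u in(300,305,309,322,337,341,346)])
T=np.array(st["eef_pos"])-E0;print(T@U,T@N,T[2]+62)
i=cv2.resize(p[225:325,240:400,::-1],(800,500),interpolation=cv2.INTER_CUBIC);cv2.imwrite("pics/g4.png",i)
```

```text
241 [[-183.4, -18.8, -0.1], [-127.2, -8.0, 96.8], [-127.6, -5.9, 96.1], [-133.5, 0.9, 86.0], [-127.3, 8.7, 96.7], [-127.2, 10.7, 96.8], [-183.2, 23.0, 0.2]]
246 [[-188.8, -19.0, -0.4], [-127.3, -7.7, 101.6], [-126.7, -5.7, 102.5], [-137.0, 0.9, 85.6], [-127.2, 8.4, 101.8], [-127.3, 10.4, 101.5], [-188.4, 23.2, 0.3]]
252 [[-126.1, -9.7, 109.0], [-126.1, -7.3, 109.1], [-126.6, -5.4, 108.3], [-140.0, 0.9, 87.0], [-126.7, 8.0, 108.2], [-126.0, 9.9, 109.3], [-131.0, 13.1, 101.4]]
260 [[-126.0, -9.2, 115.9], [-125.4, -6.9, 116.9], [-125.4, -5.1, 116.9], [-146.3, 0.9, 85.7], [-126.4, 7.7, 115.4], [-125.2, 9.4, 117.2], [-130.6, 12.4, 109.1]]
268 [[-124.6, -8.6, 124.1], [-125.7, -6.6, 122.6], [-125.2, -4.8, 123.2], [-150.4, 0.9, 87.7], [-125.3, 7.2, 123.1], [-124.7, 8.9, 123.9], [-125.5, 11.2, 122.8]]
275 [[-124.2, -8.3, 129.4], [-126.4, -6.4, 126.5], [-126.7, -4.7, 126.0], [-156.6, 0.9, 85.9], [-126.6, 7.1, 126.3], [-124.3, 8.5, 129.4], [-121.5, 10.2, 133.0]]
282 [[-123.9, -7.9, 134.3], [-124.2, -6.0, 134.0], [-130.0, -4.8, 126.6], [-161.1, 0.9, 86.6], [-123.2, 6.6, 135.2], [-124.0, 8.2, 134.1], [-123.0, 10.1, 135.4]]
290 [[-123.4, -7.5, 139.6], [-122.2, -5.6, 141.1], [-133.4, -4.8, 127.5], [-238.3, 1.3, 0.1], [-126.0, 6.6, 136.5], [-123.6, 7.9, 139.4], [-123.3, 9.7, 139.7]]
300 [[-122.7, -7.1, 145.8], [-126.5, -5.6, 141.5], [-139.5, -4.9, 126.7], [-251.0, 1.3, -0.3], [-131.0, 6.7, 136.3], [-122.6, 7.4, 146.0], [-122.5, 9.2, 146.0]]
-138.55371974552355 0.07125839994086933 85.73781805260796
```

View pics/g4.png

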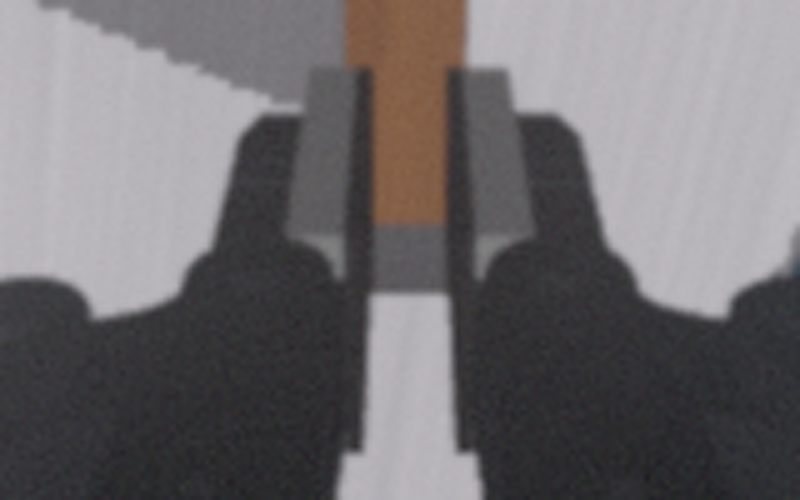

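The close-up shows the pads ending at crop row 70, above the bar (depth puts them at z≈94, bar top at 86). So the tips sit about 33 mm higher than the nominal tcp_to_tips. I'll lower by 26 mm, which is safe under either reading, and check that the grip catches.

Run:
```python
from h import *
ctrl.gripper_to(40)
P,R=pose(-140,.08,-26);print(ctrl.move_l(P,R,vel=50,threshold=6))
ctrl.gripper_to(8,force=20);s=sensors.read_state();print(s["t"],s["grip_width"],s["grasp_force"],s["eef_pos"],P,s["force"])
p,t=tilt()
```

```text
False
13.5667 13.347237436677748 25.486580729484558 [ 637.63960241 -163.79724278   60.13638808] [ 637.30442912 -163.68180243   59.63240674] [0.35684299 0.30624154 0.67753358]
t 13.57 tilt 0.0822 top at edge 12.3 s -161.8 -25.1 7296 F [0.4 0.3 0.7]
```

Gripped (13.3 mm, 25 N). From here the true tip is about 33 mm behind the stated one. Next: level, slide, let go.

```bash
sed -i 's/def pose(s,th,dz=0)/def pose(s,th,dz=-26)/' h.py
python3 - <<'E'
from h import *
p,t=slide(-140,.08,-53)
cv2.imwrite("pics/g5.png",p[:,:,::-1])
E
```

```text
[0.4 0.1 1.4] [-0.1  0.4  2.5] [ 0.3 -1.3  0.8]
t 17.18 tilt 0.0098 top at edge 11.8 s -216.5 -78.8 7462 F [-0.2  0.1 -0.2]
```

Tilt reads 0.01, so it looks level at the first try. I'll confirm after retreating, then re-measure the clip.

Run:
```python
from h import *
import pickle
ctrl.hold(.3);tilt()
P,R=pose(-193,0,60);ctrl.move_l(P,R,vel=120);_,t=tilt()
p,_=optics.grab_frame("scene")
# view clip from above: camera over it, closing axis of clip at -16 deg
a=np.radians(-16)
ctrl.gripper_to(50);R=down(a)
ctrl.move_ptp([461,-134,130],R);ctrl.hold(.15)
st=sensors.read_state();w,d=optics.grab_frame("wrist");pickle.dump((st,w,d),open("pics/w3.pkl","wb"));print(st["t"],st["eef_pos"])
b=np.hstack([cv2.resize(p[190:270,220:380,::-1],(400,200)),cv2.resize(w[100:350,160:480,::-1],(400,312))[:200]])
cv2.imwrite("pics/c.png",np.vstack([cv2.resize(p[200:265,230:380,::-1],(640,277),interpolation=cv2.INTER_CUBIC),cv2.resize(w[100:350,120:520,::-1],(640,320))[:320]]))
```

```text
t 17.52 tilt 0.01 top at edge 11.8 s -217.3 -79.2 7469 F [ 0.6 -0.3  0.6]
t 18.44 tilt 0.0088 top at edge 12.0 s -216.7 -51.1 3491 F [ 0.1 -0.3 -0. ]
19.7667 [ 462.96701225 -135.10038556  130.76975478]
```

View pics/c.png

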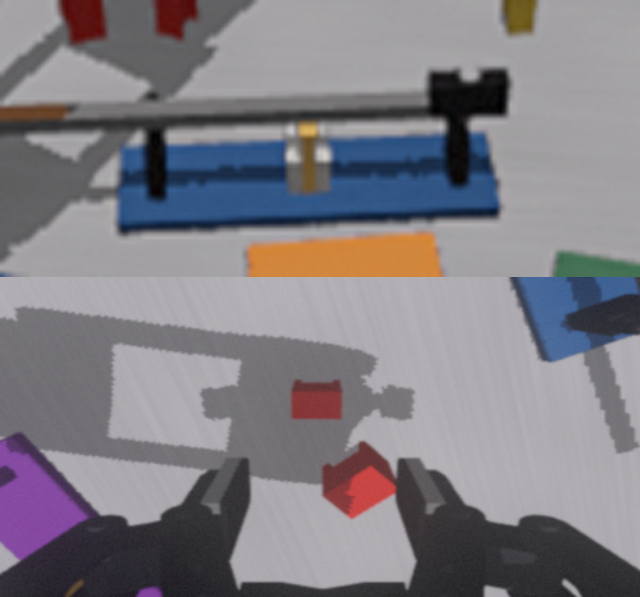

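The handle lies level on the edge and clear of both catches. The red clip is square to the tool, with its top face at crop columns 292–341 and rows 390–418. Now I grasp it.

Run:
```python
from h import *
import pickle
st,w,d=pickle.load(open("pics/w3.pkl","rb"))
c=np.mean([at_z("wrist",120+x/1.6,100+(y-277)/1.6,36,st) for x in(292,341) for y in(390,418)],0);print("clip",c)
R=down(np.radians(-16))
ctrl.move_l([c[0],c[1],40],R,vel=120)
print(ctrl.move_l([c[0],c[1],3],R,vel=50,threshold=6))
ctrl.gripper_to(15,force=25);s=sensors.read_state();print(s["t"],s["grip_width"],s["grasp_force"],s["eef_pos"],s["force"])
w,d=optics.grab_frame("wrist");cv2.imwrite("pics/k.png",w[100:400,120:520,::-1])
```

```text
clip [ 466.07574485 -116.74315439   36.        ]
False
21.9417 26.992013211309843 24.582630455770413 [ 466.46943032 -116.90864697    3.47272262] [-1.10128182  1.02168493  2.57225577]
```

View pics/k.png

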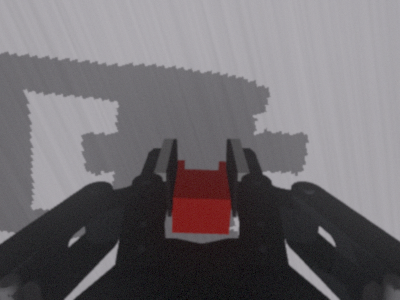

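My row scale was wrong (it should be 1.28), so the pads hold the clip about 17 mm off-centre. I'll release and regrasp at the corrected position.

Run:
```python
from h import *
import pickle
st,w,d=pickle.load(open("pics/w3.pkl","rb"))
c=np.mean([at_z("wrist",120+x/1.6,100+(y-277)/1.28,36,st) for x in(292,341) for y in(390,418)],0);print("clip",c)
R=down(np.radians(-16))
ctrl.gripper_to(50)
print(ctrl.move_l([c[0],c[1],2.5],R,vel=40,threshold=6))
ctrl.gripper_to(15,force=25);s=sensors.read_state();print(s["t"],s["grip_width"],s["grasp_force"],s["eef_pos"],s["force"])
w,d=optics.grab_frame("wrist")
# clip top / near face extents from depth of red pixels
m=(w[:,:,0]>110)&(w[:,:,1]<70)&(w[:,:,2]<70)
v,u=np.nonzero(m);X=np.array([np.add(*[k*f for k,f in zip(ray("wrist",a,b,s),(1,d[b,a]))]) for a,b in zip(u,v)])
Y=(X-s["eef_pos"])@np.array(s["eef_rot"]);k=(abs(Y[:,0])<40)
for j in range(3): print(np.percentile(Y[k,j],[1,5,50,95,99]).round(1))
cv2.imwrite("pics/k2.png",w[100:400,120:520,::-1])
```

```text
clip [ 461.02533394 -134.1564575    36.        ]
False
23.2583 27.838945469647445 25.548206493258476 [ 461.18898518 -134.05333235    2.61143916] [ 0.56606887 -0.0813815   0.92523154]
[-10.8  -9.8  -0.6   8.    8.9]
[-12.5 -11.5   0.6  13.   14.1]
[-35.1 -34.7 -33.8 -32.9 -32.6]
```

View pics/k2.png

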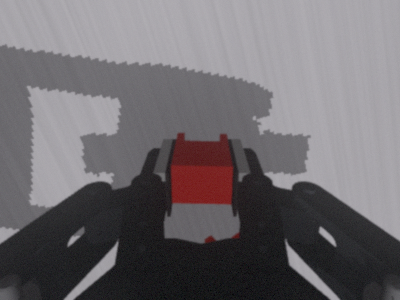

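The clip is now well centred (offset −0.8 mm along the tool x axis). I'll lift it, hover over the edge and measure the handle there.

Run:
```python
from h import *
s=sensors.read_state();p0=np.array(s["eef_pos"])
ctrl.move_l(p0+[0,0,130],vel=150)
R=np.column_stack([U,N,-Z])
ctrl.move_ptp(E0+.8*U+Z*58,R);ctrl.hold(.2)
st=sensors.read_state();print(st["t"],(np.array(st["eef_pos"])-E0).round(1),"s,n",(st["eef_pos"]-E0)@U,(st["eef_pos"]-E0)@N)
p,d=optics.grab_frame("wrist")
c=optics.camera_params("wrist");v,w=np.mgrid[:400,:640];ok=d>0
X=np.linalg.inv(c["mtx"])@np.stack([w[ok]*d[ok],v[ok]*d[ok],d[ok]])
T=c["T_tool_cam"];Q=(np.array(st["eef_rot"])@(T[:3,:3]@X+T[:3,3:])).T+st["eef_pos"]-E0
a,n,z=Q@U,Q@N,Q[:,2]
for lo in range(-60,110,20):
    k=(a>lo)&(a<lo+20)&(abs(n)<14)&(z>6)&(z<18)
    if k.sum()>20: print(lo,k.sum(),"n",np.percentile(n[k],[1,50,99]).round(1),"z",np.median(z[k]).round(1))
cv2.imwrite("pics/h1.png",p[:,:,::-1])
```

```text
25.3167 [-1.1 -0.6 58.2] s,n -0.41493014677648554 -1.1223321674706404
-20 409 n [-6.1  0.5  7.2] z 12.4
0 514 n [-6.5  0.5  7. ] z 12.2
20 561 n [-6.5 -0.1  6.8] z 12.2
40 620 n [-6.2  0.5  7.3] z 12.1
60 471 n [-6.6  0.5  7.2] z 12.0
80 50 n [-13.6 -12.   14. ] z 8.1
```

View pics/h1.png

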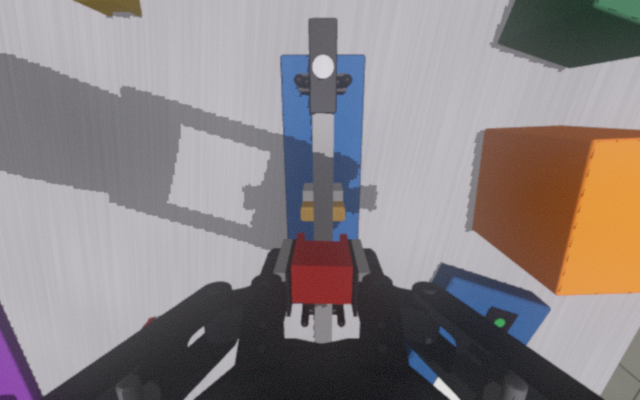

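The handle is level (z +12.2, lateral +0.3 mm) and the clip hangs right above it. I'll descend with error correction, seat it and let go.

Run:
```python
from h import *
st=sensors.read_state()
print("blade s", [((at_z("wrist",323,r,62,st)-E0)@U).round(1) for r in(200,210,220)])
R=np.column_stack([U,N,-Z])
goal=lambda z:E0+.8*U-.35*N+Z*z
ctrl.move_l(goal(20),R,vel=60);ctrl.hold(.2)
cor=np.zeros(3)
for z in(20,10):
    ctrl.move_l(goal(z)+cor,R,vel=30);ctrl.hold(.25)
    e=np.array(sensors.read_state()["eef_pos"])-goal(z);print("err",(e@U).round(2),(e@N).round(2),e[2].round(2),F());cor-=e
ctrl.move_l(goal(6)+cor,R,vel=15);ctrl.hold(.2);print(F(),(sensors.read_state()["eef_pos"]-goal(6)).round(2))
print(ctrl.move_l(goal(4.3)+cor,R,vel=5,threshold=1.5));ctrl.hold(.2)
s=sensors.read_state();print(s["t"],F(),(s["eef_pos"]-E0).round(2))
p,d=optics.grab_frame("scene");cv2.imwrite("pics/z1.png",cv2.resize(p[170:270,220:380,::-1],(800,500),interpolation=cv2.INTER_CUBIC))
```

```text
blade s [np.float64(10.5), np.float64(2.5), np.float64(-5.7)]
err 0.0 0.0 0.01 [-0.7  0.5  0.4]
err -0.05 0.2 0.21 [-0.8  0.  -0.3]
[-0.1 -0.  -0.3] [-0.13 -0.02 -0.14]
True
28.7583 [-0.4 -0.1  5.7] [-0.52  0.69  4.46]
```

View pics/z1.png

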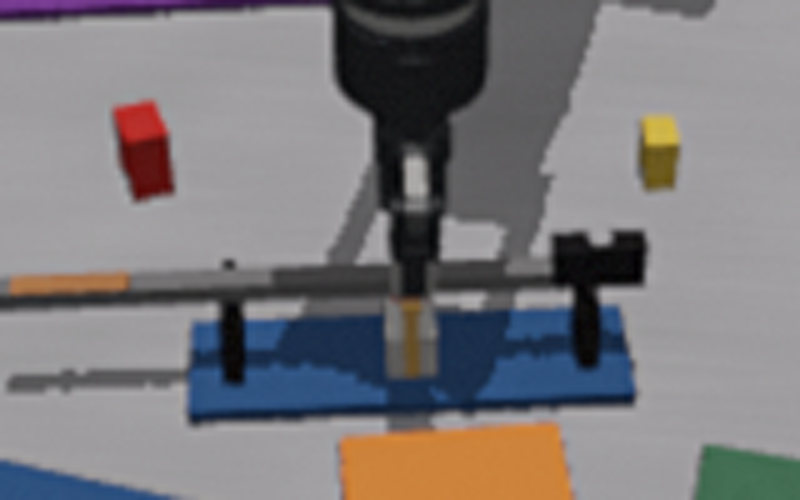

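The clip is seated on the handle directly over the blade (5.7 N contact). I'll relieve the force, open and retreat.

Run:
```python
from h import *
p=np.array(sensors.read_state()["eef_pos"]);R=np.column_stack([U,N,-Z])
ctrl.move_l(E0+.8*U-.35*N+Z*4.85,R,vel=5);ctrl.hold(.2);print(F(),(sensors.read_state()["eef_pos"]-E0).round(2))
ctrl.gripper_to(42);ctrl.hold(.4)
ctrl.move_l(E0+.8*U-.35*N+Z*70,R,vel=60);ctrl.hold(.3)
w,_=tilt()
p,d=optics.grab_frame("scene")
cv2.imwrite("pics/z2.png",np.vstack([cv2.resize(p[180:260,220:380,::-1],(600,300),interpolation=cv2.INTER_CUBIC),cv2.resize(w[100:300,120:520,::-1],(600,300))]))
```

```text
[-0.5  0.5  0.9] [-0.74  0.79  4.54]
t 31.76 tilt 0.0054 top at edge 12.3 s -120.4 73.3 2451 F [0.4 0.1 0.6]
```

View pics/z2.png

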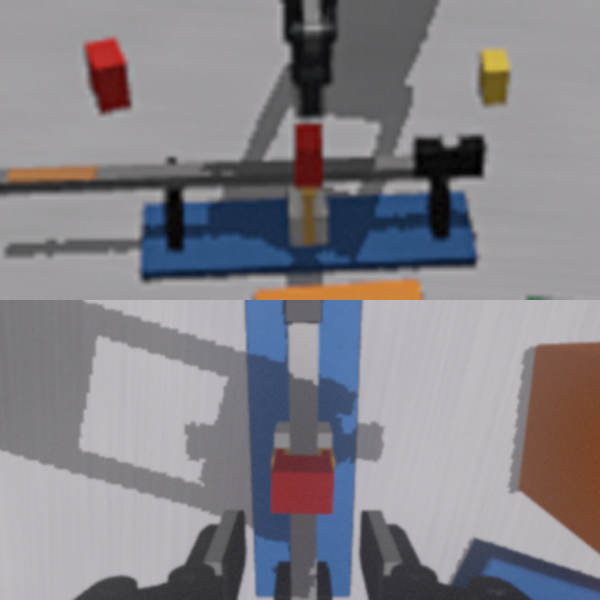

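The clip sits astride the handle, right above the blade, and the handle is level (tilt 0.005). Handing in.

```bash
python3 -c "
from h import *
print(ctrl.finish_job())"
```

```text
the job is handed in; nothing more can be done
None
```

The job is handed in at about 32 s: the handle rests level on the knife edge (tilt about 0.005 rad) with the red clip let go astride it, right above the edge; the hand-in gave no verdict.

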